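Let the air out of a banjo rim press through its locked valve

TASK

The glue on the banjo rim has set, so let the air out of the tube inside the round press. On the brass valve that sticks up through the press's cover plate, unscrew the small knurled lock nut (anticlockwise from above) all the way up to its stop; then push the freed valve tip gently down all the way, keep it down for two seconds so that the air escapes, and let go, leaving the nut at the top and the tip sprung back up. The pin is thin and bends easily, the stem must not be wrenched sideways, and everything else stays where it is.

Things in the scene. Friction and masses are not known exactly. Their poses are not given: they have to be found in the camera images.
- valve_hole (a point): Centre of the valve hole, on the top face of the round press's aluminium cover plate, 64 mm above the bench. z up; the press's centre is 60 mm along +x. A brass valve stands upright in the hole. The hole is oversize: the valve may stand up to 1.5 mm off its centre in x and in y and 0 to 8 mm higher than the heights given for its parts; no reading tells by how much.
- nut (a joint): Turn of the knurled nut (12 mm across, 9 mm tall; underside 36 mm above the plate when locked, plus the 0 to 8 mm), rad: 0 locked (start); grows anticlockwise from above; 6.28 at its upper stop, 4 mm higher, under the tip. Stiff (0.05 N m), stays where left. Stem below it: 8 mm thick, held in rubber, so it leans 1 mm at the nut per 4 N of side load; leaning over 8 degrees tears it.
- pin (a joint): How far the thin valve pin, with its tip and nut, is pressed down, m: 0 up, 0.0035 fully down on a hard stop. The tip is a button 7 mm across; its top is 54 mm above the plate (plus the 0 to 8 mm) when up. A spring lifts it with 3 N at the top, 7 N fully down. It can sink only as far as the nut has climbed. More than 20 N on the tip bends it.
- press: The round plywood press, fixed to the bench, 300 mm across; origin at the centre of its underside, z up. A maple rim, 203 mm across outside, stands in it, top 80 mm above the bench, inner face 29 mm from the valve hole at the nearest. Two steel wing nuts, to 20 mm above the plate and 90 mm or more from the valve, hold the plate: leave them.
- dust_cap: black plastic dust cap of the valve, 13 mm across and 20 mm tall, standing on the press's cover plate; leave it there
- bracket_key: small steel T-shaped bracket key, 52 by 45 mm and 9 mm high, lying on the cover plate; leave it there
- mini_pump: hand pump 260 mm long and 33 mm thick, lying on the bench; not needed
- bridge: maple banjo bridge 76 mm long, 18 mm high, standing on the bench; not needed
- glue_bottle: white glue bottle, 56 mm across, 150 mm tall, upright on the bench; not needed
- screwdriver: screwdriver 200 mm long, lying on the bench; not needed
- tuning_peg: steel tuning peg with a pale button, about 55 mm long, lying on the bench; not needed
- hook_jar: glass jar with a steel lid, 64 mm across, 75 mm tall, upright on the bench; not needed

How it is judged:
By the outcome, as a careful person would: the job done as asked, in the order asked, and still so for the second after the job is handed in, with the robot touching nothing.
It also fails if it takes over 72 s, if anything falls off the work surface, if the arm or the gripper's body presses on something with over 40 N, if the wrist force passes 120 N, or if a joint passes its speed limit or range.

ROBOT

A 6-joint arm with a two-finger parallel gripper is mounted at the origin on the work surface. World frame = base frame: x ahead of the robot, y to its left, z up, the work surface at z = 0. Lengths are in m, angles in rad, forces in N, time in s.
With the tool pointing down it reaches from about 0.35 to 0.975 m from the base axis. Payload 4.9 kg.
Tool frame: the origin (TCP) lies on the mounting face of the last link; the fingertips stand 173 mm ahead of it and the grasp point (between the pads) lies 155 mm ahead of it; z points along the fingers, y is the line along which they close (so a half turn about z gives the same grasp; the last joint's range is limited). The gripper opens to 85 mm and grips with 20 to 120 N. Pads are 22 mm wide; open, the fingers measure 114 mm over their backs; the gripper's body (76 mm by 85 mm) begins 54 mm behind the grasp point. The pads swing forward as they close: fully open they stand 13 mm farther back than shut.
Start: joints at [-1.322, 0.053, 1.613, -0, 1.476, -0.119], TCP at [0.225, -0.583, 0.405] pointing down, gripper open.
Joint ranges: [-3.01, 3.01], [-1.01, 2.22], [0.06, 2.58], [-1.02, 4.17], [0.09, 2.62], [-3.14, 3.14]. Speed limits (rad/s): [2.57, 2.57, 3.14, 3.14, 3.14, 3.14].

INTERFACE

Orientations are given as a rotation vector (axis times angle).
In Python, from station import monitor, eyes, finish_job gives the robot as it stands. The module is installed in compiled form; this text tells all that it offers.
- The arm moves only by the tool step_arm, never from a script. Its argument "commands" is a list of rows, each a list of 3 entries, a list of its own where there are three numbers: the opening in per cent of the stroke, from 0 (shut) to 100 (fully open), then the shift along the tool's x, y, z in mm, then the turn about the tool's z in degrees. In form: [[hand, [x, y, z], yaw], ...]. A call has 1 to 12 rows; each row is the pose to reach, as a shift and turn from the pose commanded when the call began, along the tool's axes at that moment; what a row does not reach only later rows make up. A row lasts 1/8 s, in which the tool goes at most 62.5 mm and 10.7 degrees, less where a joint would pass 70% of its speed; a pose out of reach is approached as far as the arm can. A call with a gripper value outside its range is refused whole. The fingers move at their own pace and stop on an object; "squeeze" is the grip in N (left out, the last holds). Time passes only in rows, so rows that repeat a pose let the fingers close. It gives the time, the measured TCP pose, the force, the opening and the grip force at its end, in the units of the state.
- monitor.get_obs(): the state, without advancing time (a new reading comes with each control period).
- eyes.get_image(name): name is "scene" or "top" or "wrist"; returns the picture (420x560x3 uint8, red, green, blue); there is no depth.
- eyes.camera_info(name): a dict with "camera_matrix" (3x3 intrinsics, pixels), "k1" (the pictures are not rectified: a ray, as slopes to the right and down, at radius r is drawn at 1 + k1 r^2 times it, then the intrinsics apply), "extrinsics" (4x4, takes a point from camera to world coordinates). Camera axes: x right, y down, z forward; pixel columns grow to the right and rows downward; lengths in m; the calibration is good to about 2 mm. A picture is of the moment at which its call begins: read the wrist's pose just before it. camera_info takes no time and is no camera call; for the wrist camera it gives the pose at the moment of the call.
- finish_job(): hands the job in; it is judged then, once.
The state is a dict: "t": time; "q": joint angles; "dq": joint speeds; "effort": joint torques, N m; "tool_pos": TCP position; "tool_rot": TCP orientation; "contact_force": force on the tool from outside, world axes, zero at the start; "wrist_torque": the same for the moment, N m; "opening": finger opening in m; "grip_force": force on a finger pad.
Only numpy, scipy, OpenCV 4.12 (cv2) and the standard library are available. Lean on these libraries where they do the work, as an engineer would, in place of code of your own. Each camera call takes 0.05 s, during which the arm holds its last target. There are 200 camera calls.

## Working session

There is one attempt and no reset: what is moved stays moved. The work goes in short steps, Python scripts to look and compute and a tool call to move; the robot and the scene stay as the last step left them, time stands still between calls to the robot, and variables do not carry over. Pictures are saved under pics/ and viewed, at most 13 in all, crops included, and the job is handed in when it is done.

Besides the shell and the picture viewer there is one more tool, called after "Call:" as name([rows], argument=value, ...), one row to a line, values as JSON. step_arm: Moves the arm, as the interface text tells. Its arguments: {"type":"object","properties":{"commands":{"type":"array"},"squeeze":{"type":"number"}},"required":["commands"]}

```bash
mkdir -p pics
cat > h.py <<'E'
import numpy as np, cv2
from station import monitor, eyes
def ray(name,u,v,info=None):
    c=info or eyes.camera_info(name); K=np.array(c["camera_matrix"]); k=c["k1"]; T=np.array(c["extrinsics"])
    d=np.array([(u-K[0,2])/K[0,0],(v-K[1,2])/K[1,1]]); s=d.copy()
    for _ in range(30): s=d/(1+k*(s@s))
    return T[:3,3], T[:3,:3]@np.array([s[0],s[1],1])
def onz(name,u,v,z,info=None):
    o,d=ray(name,u,v,info); return o+d*(z-o[2])/d[2]
E
python3 - <<'E'
from h import *
o=monitor.get_obs(); print({k:np.round(v,3) for k,v in o.items()})
ims=[]
for n in ("scene","top"):
    im=eyes.get_image(n)[:,:,::-1]; cv2.imwrite(f"pics/{n}0.png",im)
    c=eyes.camera_info(n); print(n,np.round(c["extrinsics"],3).tolist(),np.round(c["camera_matrix"],1).tolist(),c["k1"])
    ims.append(im)
cv2.imwrite("pics/w0.png",eyes.get_image("wrist")[:,:,::-1])
E
```

```text
{'t': np.float64(0.0), 'q': array([-1.322,  0.053,  1.614, -0.   ,  1.476, -0.119]), 'dq': array([ 0.002,  0.   , -0.   , -0.   , -0.002, -0.001]), 'effort': array([ 1.0000e-03, -3.9368e+01, -3.7017e+01, -0.0000e+00,  7.0000e-03,
       -0.0000e+00]), 'tool_pos': array([ 0.225, -0.583,  0.403]), 'tool_rot': array([-3.087, -0.574,  0.   ]), 'contact_force': array([ 1.079, -0.911,  0.504]), 'wrist_torque': array([ 0.02 , -0.04 ,  0.001]), 'grip_force': np.float64(0.0), 'opening': np.float64(0.085)}
scene [[0.299, 0.692, -0.657, 1.131], [0.954, -0.207, 0.216, -0.297], [0.013, -0.691, -0.722, 0.82], [0.0, 0.0, 0.0, 1.0]] [[380.9, 0.0, 282.4], [0.0, 380.9, 209.3], [0.0, 0.0, 1.0]] 0.01641281640399626
top [[0.027, -0.984, 0.174, 0.201], [-1.0, -0.026, 0.004, -0.082], [0.001, -0.174, -0.985, 1.555], [0.0, 0.0, 0.0, 1.0]] [[499.4, 0.0, 285.9], [0.0, 499.4, 201.9], [0.0, 0.0, 1.0]] -0.046498403875428224
```

View pics/top0.png

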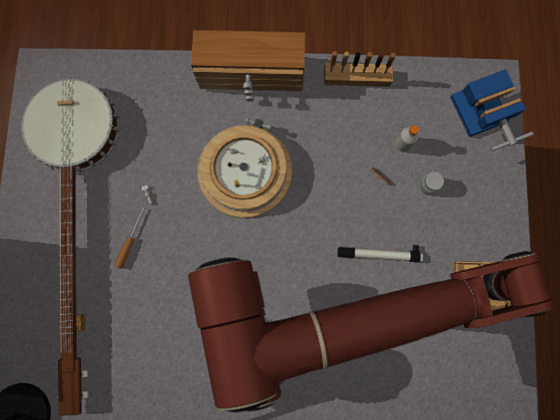

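View pics/scene0.png

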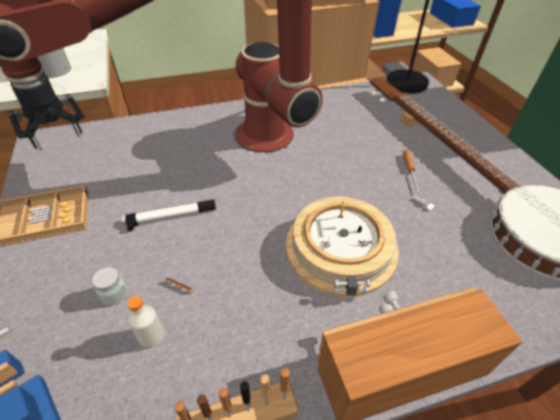

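The top view shows the press at about (244,170), with the brass valve near (237,184). In the scene view the valve is near (341,208). I'll triangulate it and zoom in.

Run:
```python
from h import *
a=cv2.imread("pics/top0.png")[120:220,195:295]; b=cv2.imread("pics/scene0.png")[190:265,290:400]
cv2.imwrite("pics/crop0.png",np.vstack([cv2.resize(a,(400,300) if 0 else (300,300),interpolation=2),cv2.resize(b,(300,205),interpolation=2)]))
for n,r in (("top",(120,220,195,295)),("scene",(190,265,290,400))):
    im=cv2.imread(f"pics/{n}0.png"); h=cv2.cvtColor(im,cv2.COLOR_BGR2HSV)
    m=cv2.inRange(h,(12,140,110),(32,255,255)); mm=np.zeros_like(m); y0,y1,x0,x1=r; mm[y0:y1,x0:x1]=m[y0:y1,x0:x1]
    k,l,s,c=cv2.connectedComponentsWithStats(mm)
    print(n,[(s[i].tolist(),c[i].round(1).tolist()) for i in range(1,k) if s[i,4]>5])
for z in (0.064,0.105,.12): print(z,onz("top",237,184,z).round(4),onz("scene",341,208,z).round(4),onz("scene",341,216,z).round(4))
print("press",onz("top",244,168,.08).round(4),onz("scene",344,231,.08).round(4))
```

```text
top [([235, 180, 3, 4, 9], [235.9, 181.6])]
scene [([340, 202, 6, 8, 31], [342.4, 205.4])]
0.064 [0.5157 0.0745 0.064 ] [0.4851 0.0853 0.064 ] [0.513  0.0733 0.064 ]
0.105 [0.5071 0.0702 0.105 ] [0.5202 0.0646 0.105 ] [0.5465 0.0532 0.105 ]
0.12 [0.5039 0.0686 0.12  ] [0.533 0.057 0.12 ] [0.5587 0.0458 0.12  ]
press [0.5626 0.0538 0.08  ] [0.5765 0.0518 0.08  ]
```

View pics/crop0.png

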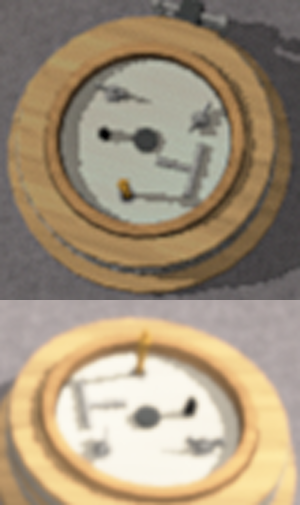

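The valve base comes out at (0.514, 0.073), agreeing in both views. Its distance to the press centre is about 59 mm, against the 60 mm given. Next I work out the move to a hover.

```bash
cat >> h.py <<'E'
from scipy.spatial.transform import Rotation as Ro
def plan(p):
    o=monitor.get_obs(); R=Ro.from_rotvec(o["tool_rot"]).as_matrix()
    print("t",o["t"],"q",np.round(o["q"],3),"pos",np.round(o["tool_pos"],4),"xtool",R[:,0].round(3),"z",R[:,2].round(3),"F",np.round(o["contact_force"],2))
    print("shift mm",(R.T@(np.array(p)-o["tool_pos"])*1000).round(1)); return o,R
E
python3 - <<'E'
from h import *
o,R=plan((.514,.073,.40))
T=np.array(eyes.camera_info("wrist")["extrinsics"])
print("cam in tool",(R.T@(T[:3,3]-o["tool_pos"])).round(3),(R.T@T[:3,:3]).round(3),eyes.camera_info("wrist")["camera_matrix"])
E
```

```text
t 0.15 q [-1.322  0.053  1.614 -0.     1.476 -0.119] pos [ 0.2247 -0.583   0.4037] xtool [0.933 0.36  0.   ] z [-0.     0.002 -1.   ] F [1.17 0.   0.28]
shift mm [ 505.8 -508.1    4.6]
cam in tool [ 0.07  -0.001  0.03 ] [[ 0.001 -0.96  -0.279]
 [ 1.     0.001 -0.001]
 [ 0.001 -0.279  0.96 ]] [[303.09641285   0.         278.9607175 ]
 [  0.         303.09641285 214.04805688]
 [  0.           0.           1.        ]]
```

Call:
step_arm([
  [50, [42, -42, 0], 0],
  [50, [84, -84, 0], 0],
  [50, [126, -126, 0], 0],
  [50, [168, -168, 0], 0],
  [50, [210, -210, 0], 0],
  [50, [252, -252, 0], 0],
  [50, [294, -295, 0], 0],
  [50, [336, -337, 0], 0],
  [50, [378, -380, 0], 0],
  [50, [420, -422, 0], 0],
  [50, [463, -465, 0], 0],
  [50, [506, -508, 0], 0],
], squeeze=20)

```text
t: 1.65
tool_pos: [0.5145, 0.0749, 0.4046]
tool_rot: [3.088, 0.575, 0.0]
contact_force: [1.2, -0.8, 0.6]
opening: 0.0429
grip_force: 0.0
```

Call:
step_arm([
  [50, [0, 0, 0], 0],
  [50, [0, 0, 0], 0],
  [50, [0, 0, 0], 0],
])

```text
t: 2.02
tool_pos: [0.514, 0.0717, 0.4046]
tool_rot: [3.089, 0.572, -0.0]
contact_force: [0.1, 0.2, -0.9]
opening: 0.0427
grip_force: 0.0
```

Run:
```python
from h import *
plan((.514,.073,.33))
im=eyes.get_image("wrist")[:,:,::-1]; cv2.imwrite("pics/w1.png",im)
```

```text
t 2.025 q [-0.005 -0.204  1.856 -0.     1.49   1.2  ] pos [0.514  0.0717 0.4046] xtool [ 0.934  0.358 -0.   ] z [-0. -0. -1.] F [ 0.14  0.18 -0.87]
shift mm [ 0.5 -1.2 74.6]
```

View pics/w1.png

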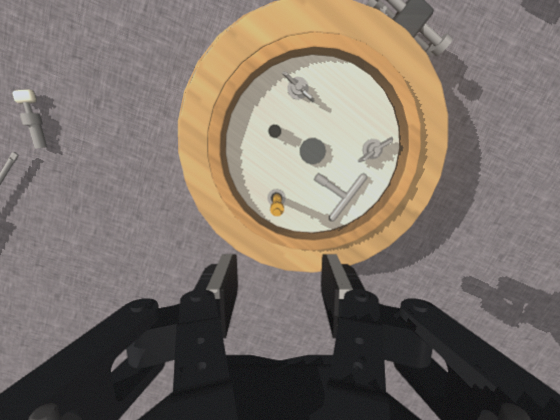

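The wrist view shows the brass valve, base near (277,194) and tip near (277,210), well clear of the cap, key and wing nuts. I'll measure it with a mask.

Run:
```python
from h import *
im=cv2.imread("pics/w1.png"); h=cv2.cvtColor(im,cv2.COLOR_BGR2HSV)
m=cv2.inRange(h,(10,140,80),(32,255,255)); m[:185]=0;m[222:]=0;m[:,:262]=0;m[:,292:]=0
ys,xs=np.where(m>0)
for y in range(ys.min(),ys.max()+1):
    r=xs[ys==y]; print(y,r.min() if len(r) else 0,r.max() if len(r) else 0,end="; ")
c=im[180:225,255:300]; cv2.imwrite("pics/c1.png",cv2.resize(c,(450,450),interpolation=0))
for u,v,z in ((277,195,.064),(277,210,.118),(277,210,.126)): print(onz("wrist",u,v,z).round(4))
```

```text
195 275 277; 196 274 279; 197 273 279; 198 273 280; 199 273 280; 200 273 280; 201 273 279; 202 274 277; 203 273 280; 204 272 281; 205 272 282; 206 271 282; 207 271 282; 208 271 282; 209 271 282; 210 271 282; 211 271 282; 212 271 281; 213 272 280; 214 273 280; 215 275 278; [0.513  0.0748 0.064 ]
[0.5119 0.074  0.118 ]
[0.514  0.0747 0.126 ]
```

View pics/c1.png

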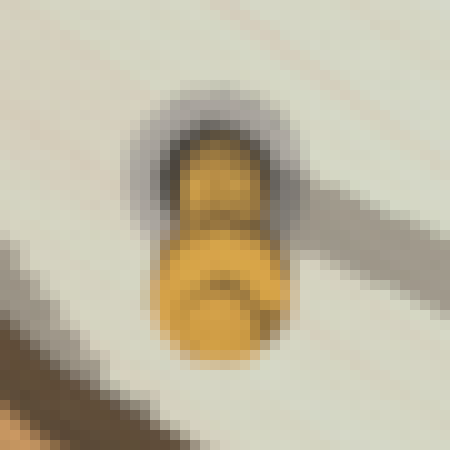

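The crop shows the hole centre at about (276.5,196.5), the nut at (277,209) and the tip at (277,212). I'm lowering for a closer second view, which also gives the height.

Call:
step_arm([
  [50, [0, -1, 20], 0],
  [50, [0, -2, 45], 0],
  [50, [0, -3, 70], 0],
  [50, [0, -3, 70], 0],
  [50, [0, -3, 70], 0],
  [50, [0, -3, 70], 0],
])

```text
t: 2.82
tool_pos: [0.5136, 0.0754, 0.3361]
tool_rot: [3.088, 0.574, 0.004]
contact_force: [0.9, 0.5, -0.2]
opening: 0.0428
grip_force: 0.0
```

Run:
```python
from h import *
o,R=plan((.513,.0745,.33))
im=eyes.get_image("wrist")[:,:,::-1]; cv2.imwrite("pics/w2.png",im)
h=cv2.cvtColor(im,cv2.COLOR_BGR2HSV)
m=cv2.inRange(h,(10,140,80),(32,255,255))
k,l,s,c=cv2.connectedComponentsWithStats(m)
print([(s[i].tolist(),c[i].round(1).tolist()) for i in range(1,k) if s[i,4]>100])
cv2.imwrite("pics/c2.png",cv2.resize(im[160:280,220:340],(600,600),interpolation=0))
```

```text
t 2.825 q [ 0.002 -0.152  1.926  0.     1.364  1.206] pos [0.5136 0.0754 0.3361] xtool [0.933 0.359 0.002] z [ 0.002  0.    -1.   ] F [ 0.94  0.51 -0.17]
shift mm [-0.9  0.6  6.1]
[([273, 215, 17, 33, 365], [280.6, 232.5])]
```

View pics/c2.png

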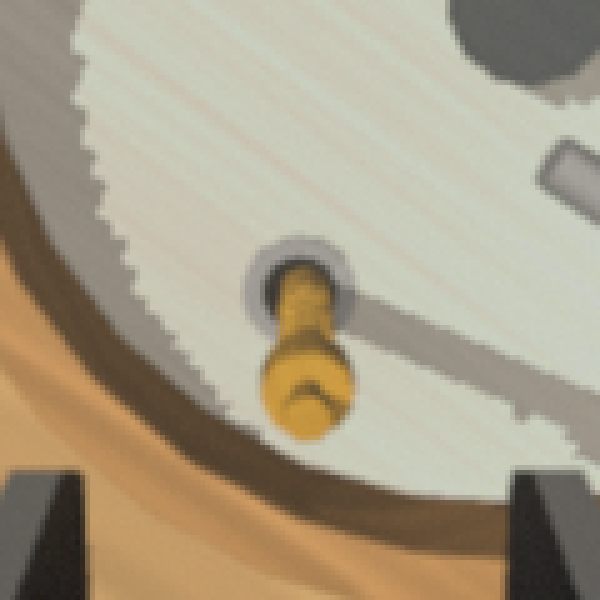

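The close view shows the valve upright: hole centre near (280,217), nut centre column 281.6, tip top at about (281.4,242.2). I'll triangulate the tip from the two heights.

Run:
```python
from h import *
o=monitor.get_obs(); R=Ro.from_rotvec(o["tool_rot"]).as_matrix()
i2=eyes.camera_info("wrist"); i1={k:np.array(v).copy() if k!="k1" else v for k,v in i2.items()}
T=np.array(i2["extrinsics"]); Rt=R.T@T[:3,:3]; pt=R.T@(T[:3,3]-o["tool_pos"])
R1=Ro.from_rotvec([3.089,.572,0]).as_matrix(); T1=np.eye(4);T1[:3,:3]=R1@Rt;T1[:3,3]=R1@pt+[.514,.0717,.4046]; i1["extrinsics"]=T1
for nm,z,p1,p2 in (("hole",.064,(276.5,196.5),(280.2,217)),("tip",.122,(277,212.5),(281.4,242.2))):
    a,d=ray(0,*p1,i1); b,e=ray(0,*p2,i2)
    A=np.array([d,-e]).T; s=np.linalg.lstsq(A,b-a,rcond=None)[0]
    print(nm,(a+d*s[0]).round(4),(b+e*s[1]).round(4))
    for zz in (z-.004,z,z+.004): print(zz,onz(0,*p1,zz,i1).round(4),onz(0,*p2,zz,i2).round(4))
plan((.513,.0745,.3))
```

```text
hole [0.5124 0.0752 0.0685] [0.5124 0.0751 0.0685]
0.06 [0.5105 0.0746 0.06  ] [0.5101 0.0741 0.06  ]
0.064 [0.5114 0.0749 0.064 ] [0.5112 0.0746 0.064 ]
0.068 [0.5123 0.0752 0.068 ] [0.5123 0.075  0.068 ]
tip [0.5086 0.0729 0.1136] [0.5086 0.0729 0.1136]
0.118 [0.5098 0.0733 0.118 ] [0.5102 0.0736 0.118 ]
0.122 [0.5109 0.0737 0.122 ] [0.5116 0.0742 0.122 ]
0.126 [0.5119 0.074  0.126 ] [0.5131 0.0748 0.126 ]
t 2.875 q [ 0.003 -0.151  1.926 -0.     1.364  1.206] pos [0.5135 0.0755 0.3361] xtool [0.933 0.359 0.002] z [ 0.002 -0.    -1.   ] F [-1.24  1.1  -0.4 ]
shift mm [-0.9  0.7 36.1]
```

Tip is near (0.511, 0.074). Rough height puts the nut between z 0.100 and 0.117, so I'm gripping with the grasp point at z≈0.107. That keeps the fingertips 9 mm above the rim and covers the whole height range.

Call:
step_arm([
  [50, [-3, 1, 10], 0],
  [50, [-3, 1, 25], 0],
  [50, [-3, 1, 40], 0],
  [50, [-3, 1, 55], 0],
  [50, [-3, 1, 68], 0],
  [50, [-3, 1, 74], 0],
  [50, [-3, 1, 74], 0],
  [50, [-3, 1, 74], 0],
])

```text
t: 3.88
tool_pos: [0.511, 0.0736, 0.2613]
tool_rot: [3.088, 0.574, 0.002]
contact_force: [0.7, 0.8, 0.1]
opening: 0.0426
grip_force: 0.0
```

Run:
```python
from h import *
plan((.511,.074,.262))
im=eyes.get_image("wrist")[:,:,::-1]; cv2.imwrite("pics/w3.png",im)
```

```text
t 3.875 q [-1.000e-03 -7.300e-02  1.988e+00  0.000e+00  1.225e+00  1.202e+00] pos [0.511  0.0736 0.2613] xtool [0.933 0.36  0.001] z [ 0.001  0.    -1.   ] F [0.67 0.78 0.15]
shift mm [ 0.1 -0.4 -0.7]
```

View pics/w3.png

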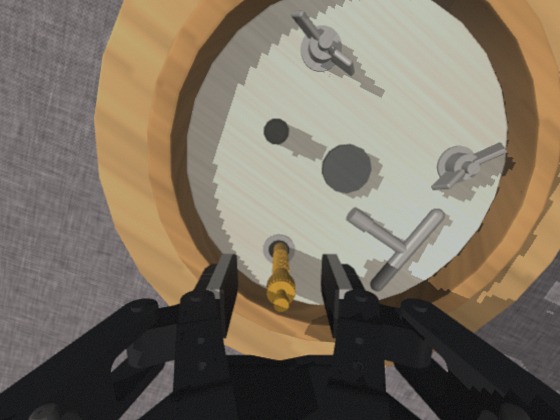

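Valve stands between the pads: tip at about (283,301), nut at about (281,287), pad mid column about 280. One more ray for the height.

Run:
```python
from h import *
im=cv2.imread("pics/w3.png"); h=cv2.cvtColor(im,cv2.COLOR_BGR2HSV)
m=cv2.inRange(h,(10,140,60),(32,255,255)); m[:235]=0;m[316:]=0;m[:,:262]=0;m[:,305:]=0
ys,xs=np.where(m>0); print([(int(y),int(xs[ys==y].min()),int(xs[ys==y].max())) for y in range(266,ys.max()+1,2)])
for z in (.116,.118,.120,.122,.124,.126): print(z,onz("wrist",282.5,302,z).round(4))
print("grasp pt px:")
i=eyes.camera_info("wrist");T=np.array(i["extrinsics"]);K=np.array(i["camera_matrix"])
o=monitor.get_obs()
for z in (.100,.104,.109,.113,.117,.121): 
    p=np.linalg.inv(T)@[.511,.074,z,1]; print(z,(K@(p[:3]/p[2]))[:2].round(1))
```

```text
[(266, 273, 287), (268, 273, 288), (270, 273, 288), (272, 273, 288), (274, 273, 288), (276, 272, 289), (278, 270, 290), (280, 269, 291), (282, 268, 293), (284, 268, 293), (286, 268, 294), (288, 267, 294), (290, 266, 294), (292, 266, 294), (294, 266, 294), (296, 267, 293), (298, 267, 292), (300, 269, 292), (302, 270, 291), (304, 273, 289), (306, 273, 289), (308, 274, 288), (310, 275, 286), (312, 278, 279)]
0.116 [0.5083 0.0721 0.116 ]
0.118 [0.5095 0.0725 0.118 ]
0.12 [0.5106 0.073  0.12  ]
0.122 [0.5118 0.0735 0.122 ]
0.124 [0.513 0.074 0.124]
0.126 [0.5141 0.0744 0.126 ]
grasp pt px:
0.1 [280.4 277.4]
0.104 [280.4 281.5]
0.109 [280.5 287. ]
0.113 [280.5 291.6]
0.117 [280.6 296.5]
0.121 [280.6 301.7]
```

Call:
step_arm([
  [25, [0, 0, 0], 0],
  [16, [0, 0, 0], 0],
  [10, [0, 0, 0], 0],
  [10, [0, 0, 0], 0],
  [5, [0, 0, 0], 0],
  [5, [0, 0, 0], 0],
  [5, [0, 0, 0], 0],
  [5, [0, 0, 0], 0],
], squeeze=20)

```text
t: 4.92
tool_pos: [0.5109, 0.0735, 0.2611]
tool_rot: [3.088, 0.574, 0.001]
contact_force: [-0.0, -3.1, 3.1]
opening: 0.0105
grip_force: 19.6
```

Call:
step_arm([
  [5, [0, 0, 0], 0],
])

```text
t: 5.05
tool_pos: [0.5109, 0.0735, 0.261]
tool_rot: [3.088, 0.574, 0.001]
contact_force: [1.3, -2.6, 2.8]
opening: 0.0107
grip_force: 19.6
```

Call:
step_arm([
  [5, [0, 0, 0], 0],
])

```text
t: 5.18
tool_pos: [0.5109, 0.0735, 0.261]
tool_rot: [3.088, 0.574, 0.001]
contact_force: [1.0, -3.1, 4.4]
opening: 0.0108
grip_force: 19.6
```

Gripped on the nut at 10.7 mm, with a 3 N side force meaning a 0.8 mm offset along tool +y. I'll correct that, then turn 90° anticlockwise with a 1 mm rise.

Call:
step_arm([
  [5, [0, 0.8, 0], -4],
  [5, [0, 0.8, -0.2], -13],
  [5, [0, 0.8, -0.3], -22],
  [5, [0, 0.8, -0.4], -31],
  [5, [0, 0.8, -0.5], -40],
  [5, [0, 0.8, -0.6], -50],
  [5, [0, 0.8, -0.7], -60],
  [5, [0, 0.8, -0.8], -70],
  [5, [0, 0.8, -0.9], -80],
  [5, [0, 0.8, -1], -90],
  [5, [0, 0.8, -1], -90],
  [5, [0, 0.8, -1], -90],
])

```text
t: 6.68
tool_pos: [0.5118, 0.0727, 0.2621]
tool_rot: [1.776, 2.587, 0.003]
contact_force: [4.9, -3.4, -0.4]
opening: 0.0105
grip_force: 19.5
```

Run:
```python
from h import *
o,R=plan((.511,.074,.262)); print(o["wrist_torque"],"Ftool",(R.T@o["contact_force"]).round(2),o["opening"])
im=eyes.get_image("wrist")[:,:,::-1]; cv2.imwrite("pics/w4.png",im)
```

```text
t 6.675 q [-0.003 -0.073  1.987 -0.     1.224 -0.37 ] pos [0.5118 0.0727 0.2621] xtool [-0.359  0.933 -0.002] z [ 0.004 -0.    -1.   ] F [ 4.95 -3.43 -0.36]
shift mm [ 1.5 -0.2  0.1]
[-0.44693477 -0.85932543 -0.01278794] Ftool [-4.98  3.38  0.38] 0.010520981379793796
```

Side load is 6 N (well under the tear limit). I'll release, recentre by the measured load and regrip.

Call:
step_arm([
  [25, [0, 0, 0], 0],
  [25, [-1.2, 0.8, 0], 0],
  [25, [-1.2, 0.8, 0], 0],
  [25, [-1.2, 0.8, 0], 0],
])

```text
t: 7.22
tool_pos: [0.512, 0.0721, 0.2614]
tool_rot: [-1.777, -2.59, 0.0]
contact_force: [-1.1, 0.7, 0.5]
opening: 0.0216
grip_force: 0.0
```

Call:
step_arm([
  [10, [0, 0, 0], 0],
  [10, [0, 0, 0], 0],
  [5, [0, 0, 0], 0],
  [5, [0, 0, 0], 0],
  [5, [0, 0, 0], 0],
  [5, [0, 0, 0], 0],
])

```text
t: 7.98
tool_pos: [0.5123, 0.072, 0.2618]
tool_rot: [1.778, 2.59, 0.001]
contact_force: [3.4, 1.3, -2.2]
opening: 0.0102
grip_force: 19.5
```

Call:
step_arm([
  [5, [0, 0, 0], 0],
])

```text
t: 8.1
tool_pos: [0.5123, 0.072, 0.2618]
tool_rot: [1.778, 2.59, 0.001]
contact_force: [4.7, 3.0, -2.4]
opening: 0.0108
grip_force: 19.5
```

Call:
step_arm([
  [5, [0, 1.1, 0], -4],
  [5, [0, 1.1, -0.2], -13],
  [5, [0, 1.1, -0.3], -22],
  [5, [0, 1.1, -0.4], -31],
  [5, [0, 1.1, -0.5], -40],
  [5, [0, 1.1, -0.6], -50],
  [5, [0, 1.1, -0.7], -60],
  [5, [0, 1.1, -0.8], -70],
  [5, [0, 1.1, -0.9], -80],
  [5, [0, 1.1, -1], -90],
  [5, [0, 1.1, -1], -90],
  [5, [0, 1.1, -1], -90],
])

```text
t: 9.6
tool_pos: [0.5131, 0.0726, 0.2628]
tool_rot: [0.571, -3.089, -0.001]
contact_force: [2.6, 3.8, -1.2]
opening: 0.0109
grip_force: 19.5
```

Run:
```python
from h import *
o,R=plan((.511,.074,.262)); print(o["wrist_torque"],"Ftool",(R.T@o["contact_force"]).round(2),o["opening"])
im=eyes.get_image("wrist")[:,:,::-1]; cv2.imwrite("pics/w5.png",im)
cv2.imwrite("pics/c45.png",np.hstack([cv2.resize(cv2.imread("pics/w4.png")[230:330,220:340],(396,330)),cv2.resize(im[230:330,220:340],(396,330))]))
```

```text
t 9.6 q [-3.000e-03 -7.000e-02  1.982e+00  1.000e-03  1.229e+00 -1.940e+00] pos [0.5131 0.0726 0.2628] xtool [-0.934 -0.357 -0.   ] z [-0.     0.001 -1.   ] F [ 2.57  3.76 -1.18]
shift mm [1.5 2.1 0.8]
[ 0.63992653 -0.43127491 -0.04060157] Ftool [-3.74  2.59  1.18] 0.010932603797930604
```

View pics/c45.png

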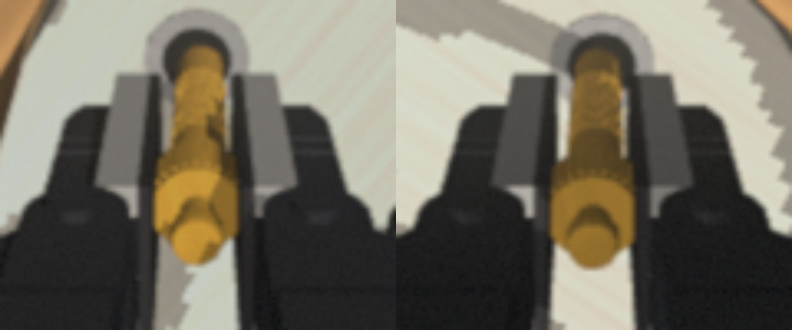

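Grip is right: the pads hold the knurled nut and the tip stands free above it. Combining the three grips puts the valve axis at (0.5132, 0.0735). About 180° is done. I'll release, recentre and wind back 180°.

Call:
step_arm([
  [25, [0, 0, 0], 0],
  [25, [-0.5, 0.8, 0], 0],
  [25, [-0.5, 0.8, 0], 0],
  [25, [-0.5, 0.8, 0], 10],
  [25, [-0.5, 0.8, 0], 20],
  [25, [-0.5, 0.8, 0], 30],
  [25, [-0.5, 0.8, 0], 40],
  [25, [-0.5, 0.8, 0], 50],
  [25, [-0.5, 0.8, 0], 60],
  [25, [-0.5, 0.8, 0], 70],
  [25, [-0.5, 0.8, 0], 80],
  [25, [-0.5, 0.8, 0], 90],
])

```text
t: 11.15
tool_pos: [0.5133, 0.0732, 0.2626]
tool_rot: [-1.785, -2.585, 0.001]
contact_force: [-0.1, 0.7, -0.2]
opening: 0.0215
grip_force: 0.0
```

Call:
step_arm([
  [25, [0, 0, 0], 10],
  [25, [0, 0, 0], 20],
  [25, [0, 0, 0], 30],
  [25, [0, 0, 0], 40],
  [25, [0, 0, 0], 50],
  [25, [0, 0, 0], 60],
  [25, [0, 0, 0], 70],
  [25, [0, 0, 0], 80],
  [25, [0, 0, 0], 90],
  [25, [0, 0, 0], 90],
])

```text
t: 12.4
tool_pos: [0.5133, 0.0732, 0.2626]
tool_rot: [3.088, 0.577, -0.001]
contact_force: [0.1, -0.4, 0.1]
opening: 0.0214
grip_force: 0.0
```

Call:
step_arm([
  [10, [0, 0, 0], 0],
  [10, [0, 0, 0], 0],
  [5, [0, 0, 0], 0],
  [5, [0, 0, 0], 0],
  [5, [0, 0, 0], 0],
  [5, [0, 0, 0], 0],
  [5, [0, 0, 0], 0],
])

```text
t: 13.28
tool_pos: [0.5134, 0.0733, 0.2627]
tool_rot: [-3.088, -0.575, 0.0]
contact_force: [-0.8, 2.0, -0.1]
opening: 0.011
grip_force: 19.5
```

Run:
```python
from h import *
o,R=plan((.5132,.0735,.263)); print("Ftool",(R.T@o["contact_force"]).round(2),o["opening"])
```

```text
t 13.275 q [-0.002 -0.069  1.981  0.     1.229  1.201] pos [0.5134 0.0733 0.2627] xtool [ 0.933  0.36  -0.   ] z [-0.  0. -1.] F [-0.78  2.   -0.1 ]
shift mm [-0.1 -0.2 -0.3]
Ftool [-0.01 -2.15  0.1 ] 0.010986766205332503
```

Call:
step_arm([
  [5, [0, -0.4, 0], -4],
  [5, [0, -0.4, -0.2], -13],
  [5, [0, -0.4, -0.3], -22],
  [5, [0, -0.4, -0.4], -31],
  [5, [0, -0.4, -0.5], -40],
  [5, [0, -0.4, -0.6], -50],
  [5, [0, -0.4, -0.7], -60],
  [5, [0, -0.4, -0.8], -70],
  [5, [0, -0.4, -0.9], -80],
  [5, [0, -0.4, -1], -90],
  [5, [0, -0.4, -1], -90],
])

```text
t: 14.65
tool_pos: [0.5132, 0.0736, 0.2637]
tool_rot: [-1.78, -2.588, 0.0]
contact_force: [-1.0, -0.0, 0.6]
opening: 0.0106
grip_force: 19.5
```

Run:
```python
from h import *
o,R=plan((.5132,.0735,.263)); print("Ftool",(R.T@o["contact_force"]).round(2),o["opening"],o["wrist_torque"])
```

```text
t 14.65 q [-1.000e-03 -7.000e-02  1.981e+00 -0.000e+00  1.231e+00 -3.670e-01] pos [0.5132 0.0736 0.2637] xtool [-0.358  0.934 -0.   ] z [-0. -0. -1.] F [-1.01 -0.01  0.6 ]
shift mm [-0.1 -0.   0.7]
Ftool [ 0.36 -0.95 -0.6 ] 0.010566674809582784 [ 0.05928801  0.08892494 -0.04166991]
```

Almost no side load now. I'll turn the last 90° and a few degrees past it to feel the stop.

Call:
step_arm([
  [5, [0, 0, -0.1], -9],
  [5, [0, 0, -0.2], -19],
  [5, [0, 0, -0.3], -29],
  [5, [0, 0, -0.4], -39],
  [5, [0, 0, -0.5], -49],
  [5, [0, 0, -0.6], -59],
  [5, [0, 0, -0.7], -69],
  [5, [0, 0, -0.8], -79],
  [5, [0, 0, -0.9], -87],
])

```text
t: 15.78
tool_pos: [0.5132, 0.0736, 0.2646]
tool_rot: [0.496, -3.102, 0.0]
contact_force: [-0.9, -0.2, 0.6]
opening: 0.0106
grip_force: 19.5
```

Run:
```python
from h import *
o,R=plan((.5132,.0735,.263)); print("Ftool",(R.T@o["contact_force"]).round(2),o["opening"],o["wrist_torque"])
```

```text
t 15.775 q [-1.000e-03 -7.200e-02  1.980e+00 -0.000e+00  1.233e+00 -1.889e+00] pos [0.5132 0.0736 0.2646] xtool [-0.95  -0.312  0.   ] z [-0. -0. -1.] F [-0.92 -0.21  0.55]
shift mm [ 0.  -0.1  1.6]
Ftool [ 0.94  0.08 -0.55] 0.010576868419211178 [ 0.07640029  0.16936013 -0.03359761]
```

Call:
step_arm([
  [5, [0, 0, 0], -3],
  [5, [0, 0, 0], -6],
  [5, [0, 0, 0], -9],
  [5, [0, 0, 0], -12],
])

```text
t: 16.27
tool_pos: [0.5133, 0.0736, 0.2647]
tool_rot: [-0.812, 3.034, -0.0]
contact_force: [-0.1, 0.7, 0.4]
opening: 0.0108
grip_force: 19.5
```

Run:
```python
from h import *
o,R=plan((.5132,.0735,.263)); print("Ftool",(R.T@o["contact_force"]).round(2),o["opening"],o["wrist_torque"])
```

```text
t 16.275 q [-1.000e-03 -7.200e-02  1.980e+00 -0.000e+00  1.232e+00 -2.095e+00] pos [0.5133 0.0736 0.2647] xtool [-0.866 -0.499 -0.   ] z [ 0. -0. -1.] F [-0.14  0.7   0.37]
shift mm [ 0.2 -0.1  1.7]
Ftool [-0.23  0.67 -0.37] 0.01080117062477936 [ 0.03762162  0.0925245  -0.11443069]
```

Call:
step_arm([
  [5, [0, 0, 0], -3],
  [5, [0, 0, 0], -6],
  [5, [0, 0, 0], -10],
])

```text
t: 16.65
tool_pos: [0.5133, 0.0736, 0.2647]
tool_rot: [-1.074, 2.952, -0.0]
contact_force: [0.1, -0.3, 0.1]
opening: 0.0104
grip_force: 19.5
```

Run:
```python
from h import *
o,R=plan((.5132,.0735,.263)); print("Ftool",(R.T@o["contact_force"]).round(2),o["opening"],o["wrist_torque"])
im=eyes.get_image("wrist")[:,:,::-1]; cv2.imwrite("pics/w6.png",im)
cv2.imwrite("pics/c56.png",np.hstack([cv2.resize(cv2.imread("pics/w5.png")[230:330,220:340],(396,330)),cv2.resize(im[230:330,220:340],(396,330))]))
```

```text
t 16.65 q [-1.000e-03 -7.200e-02  1.980e+00 -0.000e+00  1.233e+00 -2.270e+00] pos [0.5133 0.0736 0.2647] xtool [-0.766 -0.643 -0.   ] z [ 0. -0. -1.] F [ 0.14 -0.31  0.08]
shift mm [ 0.2 -0.   1.7]
Ftool [ 0.09 -0.33 -0.08] 0.010402235625284232 [ 0.04720556  0.07266302 -0.11505817]
```

View pics/c56.png

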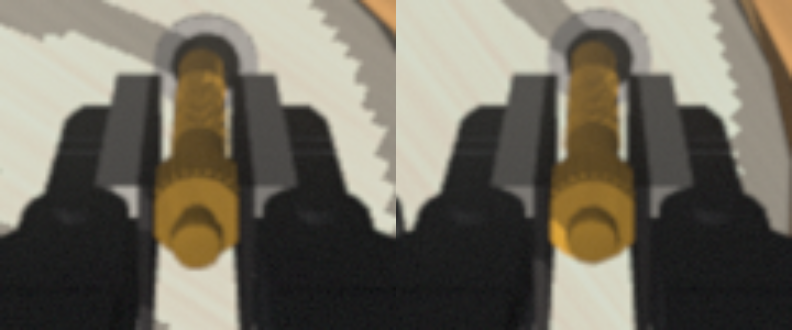

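The torque levels off at 0.115 N·m, which is the pads slipping on the nut at its upper stop. The picture shows the nut now close under the tip. I'll release, go up and shut the fingers.

Call:
step_arm([
  [30, [0, 0, 0], 0],
  [30, [0, 0, 0], 0],
  [30, [0, 0, 0], 0],
  [30, [0, 0, -10], 0],
  [30, [0, 0, -25], 0],
  [30, [0, 0, -40], 0],
  [30, [0, 0, -45], 0],
  [0, [0, 0, -45], 0],
  [0, [0, 0, -45], 0],
  [0, [0, 0, -45], 0],
  [0, [0, 0, -45], 0],
  [0, [0, 0, -45], 0],
])

```text
t: 18.2
tool_pos: [0.5132, 0.0737, 0.3094]
tool_rot: [1.076, -2.951, -0.0]
contact_force: [-0.1, 0.4, 0.3]
opening: 0.0003
grip_force: 0.0
```

Call:
step_arm([
  [0, [0, 0, 3], 0],
  [0, [0, 0, 6], 0],
  [0, [0, 0, 8], 0],
  [0, [0, 0, 8], 0],
  [0, [0, 0, 8], 0],
])

```text
t: 18.82
tool_pos: [0.5133, 0.0737, 0.3017]
tool_rot: [-1.076, 2.951, -0.0]
contact_force: [-0.1, -0.1, 1.1]
opening: 0.0002
grip_force: 0.0
```

Run:
```python
from h import *
o,R=plan((.5132,.0735,.3)); print(o["opening"])
im=eyes.get_image("wrist")[:,:,::-1]; cv2.imwrite("pics/w7.png",im)
cv2.imwrite("pics/c7.png",cv2.resize(im[190:330,200:360],(640,560)))
```

```text
t 18.825 q [-1.000e-03 -1.170e-01  1.955e+00  0.000e+00  1.303e+00 -2.271e+00] pos [0.5133 0.0737 0.3017] xtool [-0.765 -0.644 -0.   ] z [ 0.  0. -1.] F [-0.12 -0.14  1.15]
shift mm [ 0.2 -0.1  1.7]
0.00021588117650859392
```

View pics/c7.png

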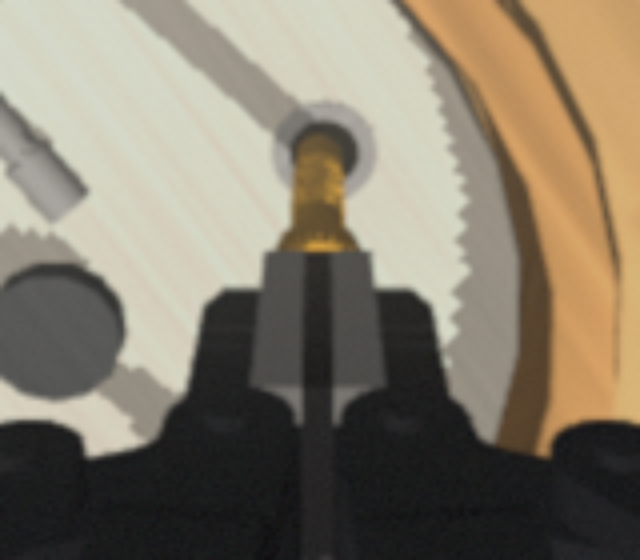

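The closed fingertips are centred over the valve (nut and stem right under them). I'm going down in small steps and watching the force.

Call:
step_arm([
  [0, [0, 0, 1], 0],
  [0, [0, 0, 2], 0],
  [0, [0, 0, 3], 0],
  [0, [0, 0, 3], 0],
  [0, [0, 0, 3], 0],
])

```text
t: 19.5
tool_pos: [0.5132, 0.0737, 0.2986]
tool_rot: [-1.076, 2.951, 0.0]
contact_force: [-0.8, 0.8, -0.6]
opening: 0.0002
grip_force: 0.0
```

Call:
step_arm([
  [0, [0, 0, 1], 0],
  [0, [0, 0, 2], 0],
  [0, [0, 0, 2], 0],
  [0, [0, 0, 2], 0],
])

```text
t: 20.0
tool_pos: [0.5134, 0.0737, 0.297]
tool_rot: [-1.076, 2.951, -0.0]
contact_force: [-0.6, -0.7, 2.5]
opening: -0.0001
grip_force: 1.3
```

Call:
step_arm([
  [0, [0, 0, 0.7], 0],
  [0, [0, 0, 1.5], 0],
  [0, [0, 0, 1.5], 0],
  [0, [0, 0, 1.5], 0],
])

```text
t: 20.5
tool_pos: [0.5134, 0.0737, 0.2954]
tool_rot: [-1.076, 2.951, -0.0]
contact_force: [0.0, -0.9, 4.1]
opening: 0.0
grip_force: 2.2
```

Contact at about TCP z 0.2975, and the spring is yielding (4 N). I'm continuing finely towards the hard stop.

Call:
step_arm([
  [0, [0, 0, 0.3], 0],
  [0, [0, 0, 0.6], 0],
  [0, [0, 0, 0.8], 0],
  [0, [0, 0, 0.8], 0],
])

```text
t: 21.0
tool_pos: [0.5134, 0.0737, 0.2946]
tool_rot: [-1.076, 2.951, -0.0]
contact_force: [-0.1, 0.4, 5.2]
opening: -0.0001
grip_force: 2.7
```

Call:
step_arm([
  [0, [0, 0, 0.2], 0],
  [0, [0, 0, 0.4], 0],
  [0, [0, 0, 0.4], 0],
])

```text
t: 21.38
tool_pos: [0.5134, 0.0737, 0.2943]
tool_rot: [-1.076, 2.951, -0.0]
contact_force: [0.0, -0.1, 5.9]
opening: -0.0002
grip_force: 2.8
```

Call:
step_arm([
  [0, [0, 0, 0.2], 0],
  [0, [0, 0, 0.3], 0],
  [0, [0, 0, 0.3], 0],
])

```text
t: 21.75
tool_pos: [0.5134, 0.0737, 0.2941]
tool_rot: [-1.076, 2.951, -0.0]
contact_force: [-0.9, -0.3, 6.0]
opening: 0.0001
grip_force: 3.0
```

Call:
step_arm([
  [0, [0, 0, 0.2], 0],
  [0, [0, 0, 0.3], 0],
  [0, [0, 0, 0.3], 0],
])

```text
t: 22.12
tool_pos: [0.5134, 0.0737, 0.2938]
tool_rot: [-1.076, 2.951, -0.0]
contact_force: [-0.4, 0.4, 6.0]
opening: 0.0
grip_force: 3.1
```

Call:
step_arm([
  [0, [0, 0, 0.2], 0],
  [0, [0, 0, 0.3], 0],
  [0, [0, 0, 0.3], 0],
])

```text
t: 22.5
tool_pos: [0.5135, 0.0737, 0.2936]
tool_rot: [-1.076, 2.951, -0.0]
contact_force: [0.1, -0.8, 6.6]
opening: -0.0
grip_force: 3.2
```

Call:
step_arm([
  [0, [0, 0, 0.2], 0],
  [0, [0, 0, 0.3], 0],
  [0, [0, 0, 0.3], 0],
])

```text
t: 22.88
tool_pos: [0.5135, 0.0737, 0.2934]
tool_rot: [-1.076, 2.951, -0.001]
contact_force: [-0.8, -0.5, 6.2]
opening: 0.0002
grip_force: 3.4
```

Call:
step_arm([
  [0, [0, 0, 0.2], 0],
  [0, [0, 0, 0.3], 0],
  [0, [0, 0, 0.3], 0],
])

```text
t: 23.25
tool_pos: [0.5136, 0.0737, 0.2934]
tool_rot: [-1.076, 2.95, -0.001]
contact_force: [-0.4, -0.6, 7.6]
opening: -0.0004
grip_force: 3.9
```

The pose has stalled at 0.2934 with the force over 7 N, so this is the stop. One more small nudge, then I hold for over 2 s.

Call:
step_arm([
  [0, [0, 0, 0.2], 0],
  [0, [0, 0, 0.3], 0],
  [0, [0, 0, 0.3], 0],
])

```text
t: 23.62
tool_pos: [0.5137, 0.0737, 0.2933]
tool_rot: [-1.076, 2.95, -0.001]
contact_force: [-1.3, 0.1, 9.0]
opening: -0.0002
grip_force: 4.4
```

Call:
step_arm([
  [0, [0, 0, 0.2], 0],
  [0, [0, 0, 0.2], 0],
  [0, [0, 0, 0.2], 0],
  [0, [0, 0, 0.2], 0],
  [0, [0, 0, 0.2], 0],
  [0, [0, 0, 0.2], 0],
  [0, [0, 0, 0.2], 0],
  [0, [0, 0, 0.2], 0],
  [0, [0, 0, 0.2], 0],
  [0, [0, 0, 0.2], 0],
  [0, [0, 0, 0.2], 0],
  [0, [0, 0, 0.2], 0],
])

```text
t: 25.12
tool_pos: [0.5137, 0.0737, 0.2933]
tool_rot: [-1.076, 2.95, -0.001]
contact_force: [-1.7, 0.4, 8.9]
opening: -0.0001
grip_force: 4.7
```

Call:
step_arm([
  [0, [0, 0, 0], 0],
  [0, [0, 0, 0], 0],
  [0, [0, 0, 0], 0],
  [0, [0, 0, 0], 0],
  [0, [0, 0, 0], 0],
  [0, [0, 0, 0], 0],
  [0, [0, 0, 0], 0],
  [0, [0, 0, 0], 0],
  [0, [0, 0, 0], 0],
  [0, [0, 0, 0], 0],
])

```text
t: 26.38
tool_pos: [0.5137, 0.0737, 0.2933]
tool_rot: [-1.076, 2.95, -0.001]
contact_force: [-1.0, 0.2, 8.6]
opening: 0.0
grip_force: 4.7
```

Held on the stop at about 9 N for 2.75 s. I'll lift off gently, back away and check.

Call:
step_arm([
  [0, [0, 0, -1], 0],
  [0, [0, 0, -2], 0],
  [0, [0, 0, -4], 0],
  [0, [0, 0, -7], 0],
  [0, [0, 0, -15], 0],
  [0, [0, 0, -30], 0],
  [0, [0, 0, -50], 0],
  [0, [0, 0, -70], 0],
  [0, [0, 0, -90], 0],
  [0, [0, 0, -100], 0],
  [0, [0, 0, -100], 0],
  [0, [0, 0, -100], 0],
])

```text
t: 27.88
tool_pos: [0.513, 0.0737, 0.391]
tool_rot: [1.076, -2.95, -0.001]
contact_force: [-0.1, 0.4, -1.0]
opening: 0.0
grip_force: 0.0
```

Run:
```python
from h import *
plan((.5132,.0735,.3))
im=eyes.get_image("wrist")[:,:,::-1]; cv2.imwrite("pics/w8.png",im[:330])
```

```text
t 27.875 q [-1.000e-03 -1.970e-01  1.873e+00  0.000e+00  1.467e+00 -2.271e+00] pos [0.513  0.0737 0.391 ] xtool [-0.765 -0.644  0.001] z [-0.002  0.    -1.   ] F [-0.06  0.38 -0.97]
shift mm [-0.1 -0.3 91. ]
```

View pics/w8.png

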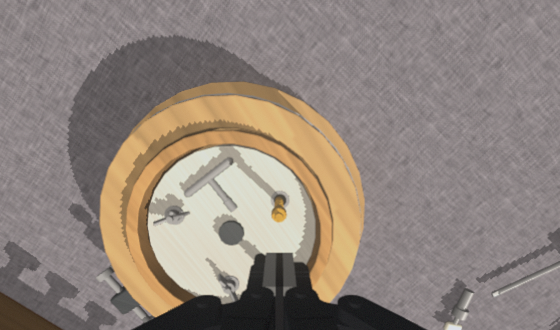

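The valve stands upright and free at (279,208), and the key and wing nuts are where they were. The robot is touching nothing, so I'm handing in.

```bash
python3 -c "
from station import finish_job; print(finish_job())"
```

```text
the job is handed in; nothing more can be done
None
```

I unscrewed the lock nut to its upper stop, held the valve tip fully down at about 9 N for over two seconds, then let go and backed clear. I handed the job in at about 28 s; no verdict came back.

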